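Vent the vacuum press with its pull-knob

ROBOT

A 6-joint arm with a two-finger parallel gripper is mounted at the origin on the work surface. World frame = base frame: x ahead of the robot, y to its left, z up, the work surface at z = 0. Lengths are in m, angles in degrees, forces in N, time in s.
With the tool pointing down it reaches from about 0.375 to 0.925 m from the base axis. Payload 5.7 kg.
Tool frame: the origin (TCP) lies on the centre line of the jaws, within the pads' length; the fingertips stand 25 mm ahead of it and the grasp point (between the pads) lies 6 mm ahead of it; z points along the fingers, y is the direction in which the jaws open and shut (so a half turn about z gives the same grasp; the last joint's range is limited). The gripper opens to 88 mm and grips with 3 to 60 N. Pads are 20 mm wide; open, the fingers measure 115 mm over their backs; the gripper's body (75 mm by 178 mm) begins 61 mm behind the grasp point.
Start: joints at [-79.704, 20.558, 86.54, -0, 72.909, -6.595], TCP at [0.174, -0.574, 0.248] pointing down, gripper open.
Joint ranges: [-170.27, 170.27], [-57.76, 135], [12.27, 136.19], [-55.21, 235.2], [11.17, 155.16], [-170.74, 170.74]. Speed limits (degrees/s): [136.94, 136.94, 180, 180, 180, 180].

INTERFACE

Orientations are given as a 3x3 rotation matrix whose columns are the frame's x, y, z axes.
In Python, from plant import env gives the robot as it stands. Calls block until the motion is done:
- env.move_ptp(position, orientation): joint-space move of the TCP to a pose.
- env.move_l(position, rot=None, v=0.15, force_limit=None): straight line of the TCP; rot=None keeps the orientation; v is the mean speed in m/s. With force_limit (N) it stops when the force on the tool has changed by that much, and returns True; else False.
- env.set_joints(angles): joint-space move.
- env.gripper_open() and env.grab(grip_force=None): open the fingers fully, or close them until they stop; grip_force is the grip in N (None keeps the last).
- env.pause(seconds).
- env.ik(position, orientation): joint angles nearest the present ones, or None.
- env.capture(name): name is "scene" or "top"; returns (picture, depth): 480x640x3 uint8, red, green, blue; 480x640 float32, m along the optical axis (not along the pixel's ray), 0 where there is no reading.
- env.camera_info(name): a dict with "vertical_fov" (degrees; the focal length in pixels is half the picture's height over the tangent of half this angle, whatever the lens; pixels are square), "cx", "cy" (the principal point, pixels), "eye" and "rotation" of the camera in the world. Camera axes: x right, y down, z forward; pixel columns grow to the right and rows downward; lengths in m; the calibration is good to about 2 mm. A picture is of the moment at which its call begins. camera_info takes no time and is no camera call.
A pose or a line that the arm cannot do raises env.Unreachable and nothing moves.
- env.sign_off(): hands the job in, once; it reports no verdict.
Readings, each from a call of its own:
- env.get_clock(): time.
- env.get_qpos(): joint angles.
- env.get_dq(): joint speeds.
- env.get_tau(): joint torques, N m.
- env.get_tool_pos(): TCP position.
- env.get_tool_rot(): TCP orientation.
- env.get_force(): force on the tool from outside, world axes, zero at the start.
- env.get_wrist_torque(): the same for the moment, N m.
- env.get_gripper_width(): finger opening in m.
Only numpy, scipy, OpenCV 4.12 (cv2) and the standard library are available. Lean on these libraries where they do the work, as an engineer would, in place of code of your own. Each camera call takes 0.05 s, during which the arm holds its last target. There are 200 camera calls.

TASK

Vent the vacuum press at its control console: pull the black pull-knob straight up until it clicks into its out position, keep it out for about two seconds so that the air gets in, then push it back down fully home and let go. Leave the red heater pull-knob pushed in and the white timer dial at its setting.

Things in the scene. Friction and masses are not known exactly. Their poses are not given: they have to be found in the camera images.
- vent_knob_grip (a point): Centre of the black pull-knob's head: upright, 32 mm across, 26 mm tall, white dot on top, 12 mm stem. Moves with the knob; when in, it is 33 mm above the console's top. z up = pull direction. The fixed console (white box 230 x 370 x 85 mm, blue top) has this frame's yaw; black knob, red knob and white dial stand 90 mm apart along its y in any order: most finger room is on its +x and -x sides.
- vent_knob (a joint): How far the black knob is pulled up, m: 0 = fully home (start), 0.030 = out, its end stop. A spring catch holds it at either end: about 6 N pulls it past mid-stroke, from where it snaps on to the out position and stays there by itself; pushing it back is the same.
- heater_knob (a joint): How far the red pull-knob (heater switch, same shape and size as the black one, all red) is pulled up, m: 0 = in (start), 0.030 = out. It must stay in.
- timer_pointer (a point): A point on the white rotary timer dial (40 mm across, lower than the pull-knobs), 16 mm off its axis; it shows the dial's setting, which differs from run to run and must stay as it is.

How it is judged:
By the outcome, as a careful person would: the job done as asked, in the order asked, and still so for the second after the job is handed in, with the robot touching nothing.
It also fails if it takes over 32 s, if anything falls off the work surface, if the arm or the gripper's body presses on something with over 40 N, if the wrist force passes 120 N, or if a joint passes its speed limit or range.

## Working session

There is one attempt and no reset: what is moved stays moved. The work goes in short steps, each a Python script; the robot and the scene stay as the last script left them, time stands still between calls to the robot, and variables do not carry over. Pictures are saved under pics/ and viewed, about 8 in all and at most 12, crops included, and the job is handed in when it is done.

```bash
mkdir -p pics; ls; python3 - <<'E'
from plant import env
import cv2,numpy as np
for n in("scene","top"):
    p,d=env.capture(n); np.savez(f"pics/{n}0.npz",p=p,d=d); cv2.imwrite(f"pics/{n}0.png",p[...,::-1])
    print(n,env.camera_info(n),(d>0).mean())
print(env.get_clock())
E
```

```text
pics
scene {'vertical_fov': 44.786605278515786, 'cx': 321.8067680323776, 'cy': 237.71849691356334, 'eye': array([1.15923692, 0.29167684, 0.7005004 ]), 'rotation': array([[-0.36514666,  0.61341294, -0.70028029],
       [ 0.93093433,  0.23622906, -0.27849077],
       [-0.00540329, -0.75360494, -0.65730541]])} 0.995869140625
top {'vertical_fov': 42.882373780447466, 'cx': 318.67181142612793, 'cy': 231.57506675186116, 'eye': array([0.49684344, 0.05990064, 0.88588721]), 'rotation': array([[ 0.02297556, -0.99359177,  0.11066851],
       [-0.99962457, -0.02448474, -0.01229708],
       [ 0.01492797, -0.11034443, -0.9937813 ]])} 0.9964029947916667
0.1
```

View pics/scene0.png

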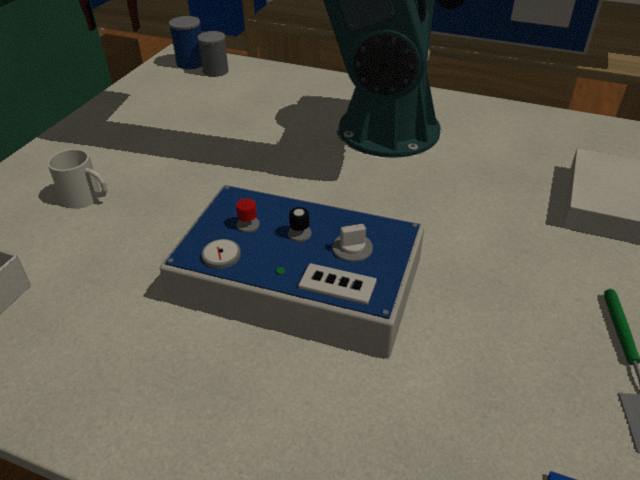

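View pics/top0.png

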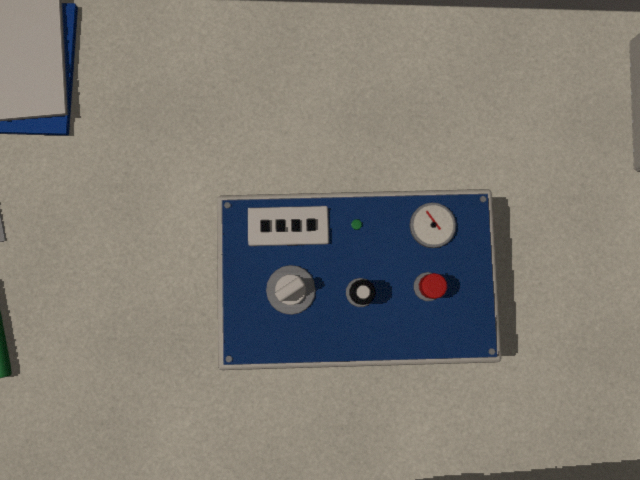

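The top view shows the white dial at (290,290), the black knob with its dot at (363,292) and the red knob at (432,286). The image-horizontal axis is the console's y axis. Next I compute positions, using the blue top for yaw.

```bash
cat > h.py <<'E'
import numpy as np,cv2
from plant import env
def ray(n,u,v):
    c=env.camera_info(n); f=240/np.tan(np.radians(c["vertical_fov"]/2)); 
    return c["eye"],c["rotation"]@np.array([(u-c["cx"])/f,(v-c["cy"])/f,1])
def on_z(n,u,v,z):
    e,r=ray(n,u,v); return e+r*(z-e[2])/r[2]
def centroid(m,x0,y0,x1,y1):
    w=np.zeros(m.shape,bool); w[y0:y1,x0:x1]=m[y0:y1,x0:x1]
    v,u=np.nonzero(w); return u.mean(),v.mean(),len(u)
def two(a,b):
    e1,r1=ray(*a); e2,r2=ray(*b); s=np.linalg.lstsq(np.c_[r1,-r2],e2-e1,rcond=None)[0]
    p,q=e1+s[0]*r1,e2+s[1]*r2; return (p+q)/2,np.linalg.norm(p-q)
E
cat > m.py <<'E'
from h import *
T=np.load("pics/top0.npz"); S=np.load("pics/scene0.npz")
white=lambda p:p.min(2)>120
red=lambda p:(p[...,0].astype(int)-p[...,1]>70)
dt=centroid(white(T["p"]),352,280,376,304); ds=centroid(white(S["p"]),288,204,311,222)
print(dt,ds); P,g=two(("top",*dt[:2]),("scene",*ds[:2])); print("dot",P,g, on_z("top",*dt[:2],.131), on_z("scene",*ds[:2],.131))
rt=centroid(red(T["p"]),410,265,455,310); R=on_z("top",*rt[:2],.125); print("red",rt,R)
hsv=cv2.cvtColor(T["p"],cv2.COLOR_RGB2HSV)
b=((hsv[...,0]>100)&(hsv[...,0]<130)&(hsv[...,1]>120)).astype(np.uint8); b[:, :200]=0
c=max(cv2.findContours(b,0,2)[0],key=cv2.contourArea); q=cv2.boxPoints(cv2.minAreaRect(c))
w=np.array([on_z("top",u,v,.085) for u,v in q]); print(q,w.round(4),w.mean(0))
e=[w[(i+1)%4]-w[i] for i in range(4)]
for k in e: print(np.linalg.norm(k),np.degrees(np.arctan2(k[1],k[0])))
d=T["d"]
for u,v in((330,340),(363,292),(432,286)):
    e_,r=ray("top",u,v); print((u,v),e_+r*d[v,u])
E
python3 m.py
```

```text
(np.float64(362.546218487395), np.float64(291.52100840336135), 119) (np.float64(298.57575757575756), np.float64(211.93939393939394), 33)
dot [ 0.5081871  -0.0055969   0.13095691] 0.0009611830135304205 [ 0.50801688 -0.00514161  0.131     ] [ 0.50835833 -0.00604388  0.131     ]
red (np.float64(432.8902195608782), np.float64(285.56487025948104), 501) [ 0.51751084 -0.09314658  0.125     ]
[[220.03568 200.46255]
 [492.0933  193.827  ]
 [496.0731  356.9982 ]
 [224.01547 363.63376]] [[ 0.6242  0.1814  0.085 ]
 [ 0.6424 -0.1801  0.085 ]
 [ 0.4283 -0.1834  0.085 ]
 [ 0.4124  0.1677  0.085 ]] [ 0.52681639 -0.00360513  0.085     ]
0.36193957689178397 -87.1264621933689
0.2140625408633846 -179.10008199421537
0.35146600097684455 92.60532660521255
0.21231300078523632 3.7115654013940804
(330, 340) [0.44520612 0.03204151 0.08342386]
(363, 292) [ 0.50741379 -0.00552805  0.13308741]
(432, 286) [ 0.51683078 -0.09117053  0.12934143]
```

```bash
cat > a.py <<'E'
from h import *
s=[on_z("top",u,v,.085)[:2] for u,v in((227,205),(483,199),(491,352),(229,359))]
ang=[np.degrees(np.arctan2(*(k[::-1]))) for k in(s[0]-s[1],s[3]-s[2],s[0]-s[3],s[1]-s[2])]
yaw=np.mean([ang[0]-90,ang[1]-90,ang[2],ang[3]]); print(ang,yaw)
c,n=np.cos(np.radians(yaw)),np.sin(np.radians(yaw))
best=None
for k in(1,-1):
    R=np.array([[-n*k,c*k,0],[c*k,n*k,0],[0,0,-1]])
    q=env.ik([.508,-.0055,.124],R); print(k,q)
    if q is not None and (best is None or abs(q[5])<best[0]): best=(abs(q[5]),R)
R=best[1]; np.save("R.npy",R)
env.move_ptp([.508,-.0055,.21],R)
print(env.get_tool_pos(),env.get_clock(),env.get_gripper_width())
p,d=env.capture("scene"); cv2.imwrite("pics/s1.png",p[...,::-1])
E
python3 a.py
```

```text
[np.float64(92.81026593709304), np.float64(92.743958569573), np.float64(2.9971589216962404), np.float64(2.5815020064976997)] 2.783221358714993
1 [-8.41489117e+00  2.18962153e+01  1.05645075e+02 -2.54444375e-14
  5.24587095e+01 -1.11981125e+01]
-1 [-8.41489117e+00  2.18962153e+01  1.05645075e+02 -2.54444375e-14
  5.24587095e+01  1.68801887e+02]
[ 0.50821522 -0.00626561  0.21006652] 2.45 0.08774352555348582
```

View pics/s1.png

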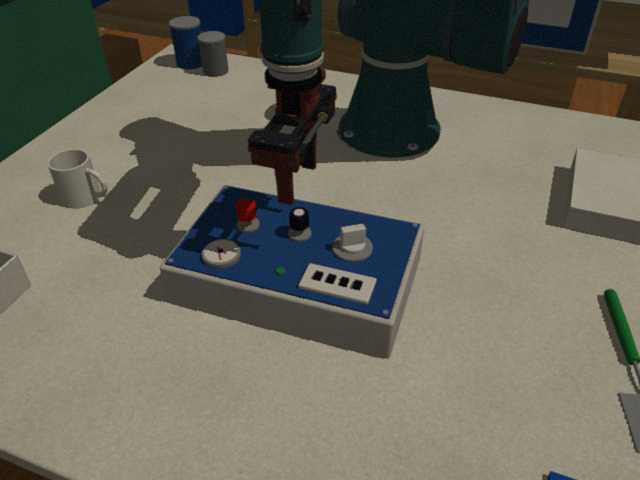

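The open fingers straddle the black knob (298,220) along console x, clear of the red knob (247,212) and the dial (352,243)... Now descend, grip and pull.

```bash
cat > b.py <<'E'
from h import *
x,y=.508,-.0055
print("hit",env.move_l([x,y,.124],v=.06,force_limit=10),env.get_tool_pos())
f0=env.get_force(); env.grab(30); print("w",env.get_gripper_width(),"df",env.get_force()-f0,env.get_tool_pos())
p0=env.get_tool_pos()
print("stop",env.move_l([x,y,.157],v=.03,force_limit=22),env.get_tool_pos()-p0,env.get_force(),env.get_gripper_width(),env.get_clock())
p,d=env.capture("scene"); cv2.imwrite("pics/s2.png",cv2.resize(p[120:300,160:440,::-1],None,fx=2.5,fy=2.5))
print(env.get_clock())
E
python3 b.py
```

```text
hit False [ 0.50828949 -0.00554168  0.12435889]
w 0.031817037521496346 df [ 3.01473041  0.51017906 -1.35078576] [ 0.50842885 -0.00550297  0.12405544]
stop True [-6.88753771e-05  2.09201970e-05  3.00650011e-02] [ 1.77337975 -0.20855231 -0.34565763] 0.03151833609875126 5.9333
5.9833
```

View pics/s2.png

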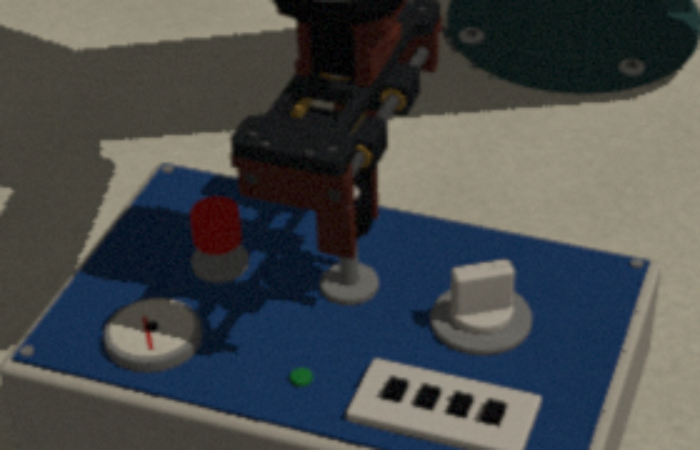

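The pull stopped at 30.06 mm against the end stop. The crop shows the longer bare stem (348,268) below the gripped head, with the red knob still in. Next: hold for two seconds, push home, release and back off.

```bash
cat > c.py <<'E'
from h import *
x,y=.508,-.0055
env.pause(1.95)
print(env.get_clock())
print("stop",env.move_l([x,y,.119],v=.03,force_limit=22),env.get_tool_pos(),env.get_force(),env.get_gripper_width(),env.get_clock())
env.pause(.2); env.gripper_open(); print(env.get_tool_pos(),env.get_force())
env.move_l([x,y,.21],v=.08)
env.move_ptp([.40,-.25,.30],np.load("R.npy"))
print(env.get_clock(),env.get_force())
for n in("scene","top"):
    p,d=env.capture(n); np.savez(f"pics/{n}1.npz",p=p,d=d)
    if n=="top": cv2.imwrite("pics/t3.png",p[...,::-1])
    else: cv2.imwrite("pics/s3.png",p[...,::-1])
E
python3 c.py; sed 's/top0/top1/;s/scene0/scene1/' m.py > m1.py; python3 m1.py | grep -E "dot|red|363|432"
```

```text
7.9333
stop True [ 0.50851924 -0.00546672  0.12374574] [-1.48556993  0.68729286  6.42284805] 0.031093676748483436 8.8833
[ 0.50609311 -0.00561982  0.1226339 ] [ 0.07084787 -0.50599658 -0.28303451]
12.4 [-0.14804265  0.82701441  0.43672654]
dot [ 0.5082088  -0.00566046  0.1308285 ] 0.001072997310473947 [ 0.50801688 -0.00514161  0.131     ] [ 0.50854104 -0.00609489  0.131     ]
red (np.float64(432.912), np.float64(285.556), 500) [ 0.51752248 -0.09317373  0.125     ]
 [224.01205 363.50272]] [[ 0.6243  0.1813  0.085 ]
0.36193630347164446 -87.15186900634322
(363, 292) [ 0.50746448 -0.00584183  0.12947717]
(432, 286) [ 0.51675537 -0.09060054  0.13219584]
```

View pics/s3.png

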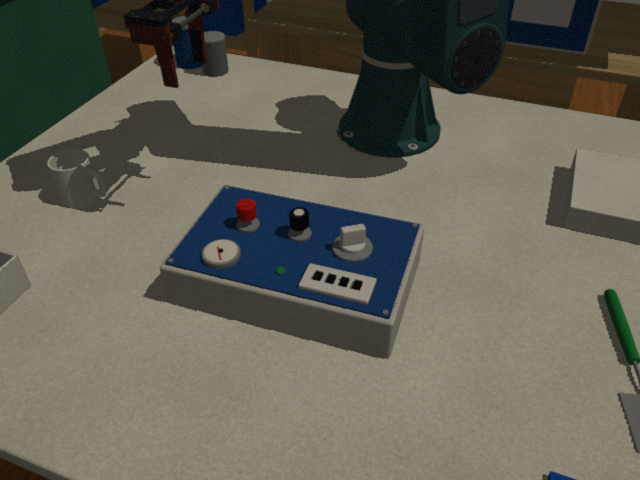

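View pics/t3.png

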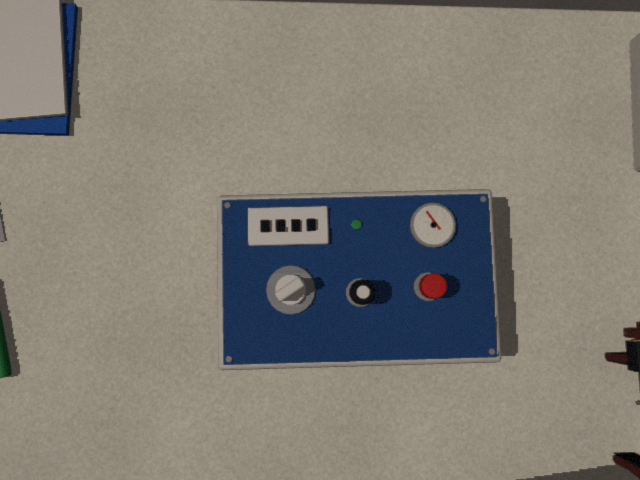

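Both views match the starting state: black knob dot at (363,292) in the top view and (299,212) in the scene view, red knob and dial unchanged, and the gripper well clear of the console.

```bash
python3 -c "
from plant import env
env.sign_off()"
```

```text
the job is handed in; nothing more can be done
```

The vacuum press has been vented and the job is handed in. I pulled the black knob up 30.1 mm to its end stop, held it out for 2 s, then pushed it back down until it stopped. After that I let go and moved the arm clear. The robot clock read about 12.5 s, against the 32 s limit.

**Black knob:** it is fully home as far as the cameras can tell. The white dot's height measured 130.8 mm, against 131.0 mm at the start, which is within the measuring error.

**Red knob and dial:** the red knob's position in the top view is unchanged. I checked the dial only by eye, and both pictures show it at its original setting.

No check failed. The only small disagreement was about 1 mm between the two cameras on the black knob's position, which is within their calibration. The wrist force was read only at a few moments; the largest reading was about 6 N, and both strokes were set to stop at 22 N.

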